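# Free a snapped-shut parts drawer with a pin punch

### The job

The drawer of the little green parts cabinet has snapped shut: its spring latch has jumped up into the slot behind the small steel cover plate on top. Take the red-handled pin punch from the wooden stand, feel for the round release hole in the plate and push the latch tongue down through it until the drawer springs ajar, never leaning on the punch with more than about two kilos, because the thin pin bends. Stand the punch back in the wooden stand, then pull the drawer open to its stop by its knob, let go, and leave the blue-handled punch and everything else where it is.

Things in the scene. Friction and masses are not known exactly. Their poses are not given: they have to be found in the camera images.
- cabinet: green steel parts cabinet with one drawer, fixed in place, 150 deep (x) x 136 wide (y) x 72 mm high. Origin at the centre of its underside, z up, its front (drawer side) faces its own -x. The top panel is 6 mm thick (underside 66 mm over the origin). Near its front edge lies a bright steel cover plate, 26 (x) x 104 (y) x 2 mm, with one round release hole 9 mm across, held by two screws in slotted holes.
- slot (a point): centre of the latch slot (9 mm in x, 36 mm in y), at the height of the cover plate's upper face, 74 mm over the mat and 20 mm behind the cabinet's front. The release hole in the cover plate lies on the slot's long middle line, anywhere from 12 mm to one side of this point (y) to 12 mm to the other. Axes as the cabinet.
- tongue_rest (a point): top of the brass latch tongue (7 x 32 mm, flat) at rest, centred in the slot 3 mm below the cover plate's face; does not move with it. Pushing it starts at 2.5 N and adds 0.5 N per mm, plus 1 to 2 N of rubbing. Pushed 5 mm it clears the panel and a spring of 8 N throws the drawer out 28 mm; pass there slowly, a pin 6.5 mm down pins the drawer. It bottoms after 9 mm.
- knob (a point): centre of the gripping part of the drawer's turned steel knob: round, axis along the cabinet's x, 20 mm across and 16 mm long there, on a thinner neck; this point is 26 mm in front of the drawer front and 42 mm over the mat, the knob ends 10 mm farther out. It moves with the drawer. Axes as the cabinet.
- drawer (a joint): how far the drawer has slid out (m), along the cabinet's -x: 0 shut, about 0.001 when held by the latch, about 0.028 sprung ajar, 0.085 open to its stop. It runs on damped slides: 1.5 N of friction plus 3 N per 0.1 m/s, and stays where it is left.
- punch_stand: hardwood block, heavy and fixed, 50 (x) x 116 (y) x 53 mm high, origin at the centre of its underside, z up. Three upright holes 15 mm across at y = -36, 0 and +36 mm on its middle line; floor of the holes 8 mm over the origin. One punch stands in each outer hole, the middle one is empty.
- pin_punch_grip (a point): middle of the red plastic grip of the pin punch (the one to use). Stands upright, point down. 126 mm long, 70 g; pin at the lower end 6 mm across and 20 mm long, then a cone to a 12 mm steel body; the red grip is 16 mm across and reaches from 69 to 119 mm over the point, then a small steel head. This point lies on its axis 95 mm over the point. z runs up along the punch.
- pin_punch_tip (a point): the flat end of the pin punch's 6 mm pin, on its axis, 95 mm below the middle of the grip.
- drift_punch_grip (a point): middle of the blue grip of the drift punch, a like tool whose pin is 10 mm thick, too thick for the hole. Leave it in the stand.
- pin_punch: the red-handled pin punch as a whole; origin at the flat end of its pin, z up along it.
- loose_bearing: 38 mm ball bearing, 12 mm high, lying on the mat; not to be disturbed. Origin under its centre.
- regulator: black voltage regulator, 34 x 71 x 30 mm, on the mat; not to be disturbed.
- solder_reel: green-flanged solder reel, 53 mm across, 30 mm high, on the mat; not to be disturbed.
- spanner: small combination spanner, 30 x 174 x 7 mm, lying on the mat; not to be disturbed.
Things that resemble listed ones, but are neither listed nor needed, are in the scene too. Leave any purple look-alike of the pin_punch alone.

How it is judged:
By the outcome, as a careful person would: the job done as asked, in the order asked, and still so for the second after the job is handed in, with the robot touching nothing.
It also fails if it takes over 72 s, if anything falls off the work surface, if the arm or the gripper's body presses on something with over 40 N, if the wrist force passes 120 N, or if a joint passes its speed limit or range.

### The arm

A 6-joint arm with a two-finger parallel gripper is mounted at the origin on a cart in front of the work surface, level with it; the furniture and walls round the work are solid. World frame = base frame: x ahead of the robot, y to its left, z up, the work surface at z = 0. Lengths are in m, angles in rad, forces in N, time in s.
With the tool pointing down it reaches from about 0.3 to 0.875 m from the base axis. Payload 4.2 kg.
Tool frame: the origin (TCP) lies at the very end of the fingers, on their centre line; the grasp point (between the pads) lies 19 mm behind it; z points along the fingers, y is the line along which they close (so a half turn about z gives the same grasp; the last joint's range is limited). The gripper opens to 85 mm and grips with 20 to 120 N. Pads are 22 mm wide; open, the fingers measure 114 mm over their backs; the gripper's body (76 mm by 85 mm) begins 54 mm behind the grasp point. The pads swing forward as they close: fully open they stand 13 mm farther back than shut.
Start: joints at [-1.12, 0.32, 1.565, -0, 1.257, -0.02], TCP at [0.261, -0.512, 0.231] pointing down, gripper open.
Joint ranges: [-3.11, 3.11], [-0.84, 2.01], [0.21, 2.61], [-1.34, 4.49], [0.05, 2.63], [-2.56, 2.56]. Speed limits (rad/s): [2.57, 2.57, 3.14, 3.14, 3.14, 3.14].

### API

Orientations are given as a rotation vector (axis times angle).
In Python, from bench import env gives the robot as it stands. The module is installed in compiled form; this text tells all that it offers.
- The arm moves only by the shell command python3 -m inch 'ROWS' [OPENING] [FORCE]. ROWS is JSON, one flat list of numbers, 4 for each row, row after row: the shift along the tool's x, y, z in mm, then the turn about the tool's z in degrees. A call has 1 to 8 rows; each row shifts and turns the commanded pose from where the row before left it, along the tool's axes as they then stand; what a row does not reach is not made up. A row lasts 1/8 s, in which the tool goes at most 62.5 mm and 10.7 degrees, less where a joint would pass 70% of its speed; a pose out of reach is approached as far as the arm can. A call with a gripper value outside its range is refused whole. OPENING is the gripper's target within -1 to 1 (shut at 1, half-way at 0, fully open at -1), set as the call begins (- or left out, the last holds). The fingers move at their own pace and stop on an object; FORCE is the grip in N (left out, the last holds). Time passes only in rows, so rows that do not move let the fingers close. It gives the time, the measured TCP pose, the force, the opening and the grip force at its end, in the units of the state.
- env.read_state(): the state, without advancing time (a new reading comes with each control period).
- env.camera(name): name is "scene" or "top" or "wrist"; returns (picture, depth): 384x512x3 uint8, blue, green, red; 384x512 float32, m along the optical axis (not along the pixel's ray), 0 where there is no reading.
- env.camera_info(name): a dict with "camera_matrix" (3x3 intrinsics, pixels), "R" (3x3) and "t" (3): a world point X has camera coordinates R X + t. Camera axes: x right, y down, z forward; pixel columns grow to the right and rows downward; lengths in m; the calibration is good to about 2 mm. A picture is of the moment at which its call begins: read the wrist's pose just before it. camera_info takes no time and is no camera call; for the wrist camera it gives the pose at the moment of the call.
- env.hand_in(): hands the job in; it is judged then, once.
The state is a dict: "clock": time; "q": joint angles; "joint_vel": joint speeds; "effort": joint torques, N m; "position": TCP position; "eef_rot": TCP orientation; "contact_force": force on the tool from outside, world axes, zero at the start; "ft_torque": the same for the moment, N m; "opening": opening from 0.0 (shut) to 1.0 (fully open); "finger_force": force on a finger pad.
Only numpy, scipy, OpenCV 4.12 (cv2) and the standard library are available. Lean on these libraries where they do the work, as an engineer would, in place of code of your own. Each camera call takes 0.05 s, during which the arm holds its last target. There are 200 camera calls.

## Working session

There is one attempt and no reset: what is moved stays moved. The work goes in short steps, Python scripts to look and compute and a shell command to move; the robot and the scene stay as the last step left them, time stands still between calls to the robot, and variables do not carry over. Pictures are saved under pics/ and viewed, at most 10 in all, crops included, and the job is handed in when it is done.

```bash
mkdir -p pics
cat > h.py <<'E'
import numpy as np, cv2, os
from bench import env
def grab(n):
    i=env.camera_info(n); p,d=env.camera(n); return p,d,np.array(i["camera_matrix"]),np.array(i["R"]),np.array(i["t"]).ravel()
def ray(K,R,t,u,v,z):
    c=-R.T@t; r=R.T@np.linalg.solve(K,[u,v,1.]); return c+r*(z-c[2])/r[2]
def dpt(K,R,t,u,v,d): return R.T@(np.linalg.solve(K,[u,v,1.])*d-t)
def proj(K,R,t,X):
    p=K@(R@np.array(X)+t); return p[:2]/p[2]
E
python3 - <<'E'
from h import *
for n in("scene","top"):
    p,d,K,R,t=grab(n); cv2.imwrite(f"pics/{n}0.png",p); np.savez(f"{n}0.npz",p=p,d=d,K=K,R=R,t=t); print(n,-R.T@t,R[2])
s=env.read_state();print(s["position"],s["eef_rot"],s["clock"])
E
```

```text
scene [-0.04204401 -0.38935295  0.58784445] [ 0.67737129  0.43959453 -0.58985149]
top [ 0.43003152 -0.05141293  1.07009658] [ 0.08063723  0.01201654 -0.99667108]
[ 0.26065467 -0.51206322  0.23060146] [-3.05350357e+00 -7.32384002e-01  5.24892873e-04] 0.1
```

View pics/scene0.png

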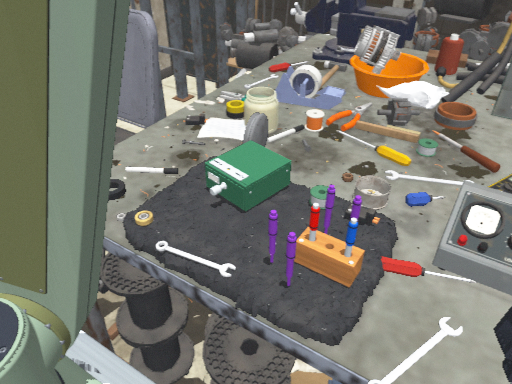

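View pics/top0.png

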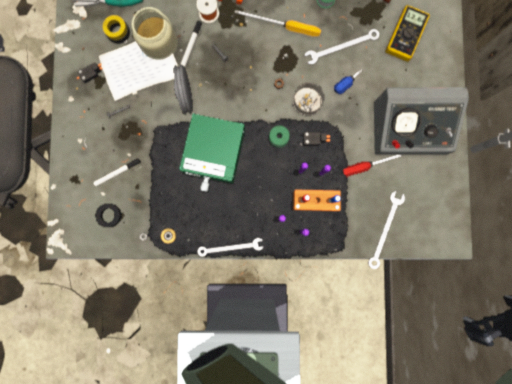

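The scene view shows the green cabinet at (248,175), the stand at (330,255) with the red punch (314,215) and the blue one (351,235), and four purple look-alikes around the stand. The top view shows the cabinet at (212,148) with its plate at (205,168) and knob at (206,184), and the stand at (317,200).

Run:
```python
from h import *
def comps(p,lo,hi,mn):
    m=cv2.inRange(cv2.cvtColor(p,cv2.COLOR_BGR2HSV),lo,hi); n,l,s,c=cv2.connectedComponentsWithStats(m)
    return [(s[i],c[i],l==i) for i in range(1,n) if s[i,4]>=mn]
T=np.load("top0.npz");S=np.load("scene0.npz")
g=lambda Z:(Z["K"],Z["R"],Z["t"])
p=T["p"]
for nm,lo,hi,z in(("orange",(5,120,120),(22,255,255),.053),("green",(60,100,40),(90,255,255),.072)):
    for s,c,m in comps(p[100:260,140:350],lo,hi,60):
        r=cv2.minAreaRect(np.argwhere(m)[:,::-1].astype(np.float32)); b=cv2.boxPoints(r)+[140,100]
        print(nm,s[4],"px",np.round(b.mean(0)),"corners",[np.round(ray(*g(T),u,v,z)[:2],3).tolist() for u,v in b])
for s,c,m in comps(p[140:260,260:350],(135,80,60),(155,255,255),5):
    u,v=c+[260,140]; print("purple top",s,np.round((u,v),1),T["d"][int(v),int(u)],np.round(ray(*g(T),u,v,.11),3))
for s,c,m in comps(p[180:220,285:350],(0,150,80),(4,255,255),1)+comps(p[180:220,285:350],(105,120,60),(125,255,255),1):
    u,v=c+[285,180]; print("red/blue",s[4],np.round((u,v),1),np.round(ray(*g(T),u,v,.12),3))
q=S["p"]
for s,c,m in comps(q[170:300,250:370],(135,80,60),(155,255,255),10):
    print("purple scene",s[:5]+[250,170,0,0,0])
a=cv2.resize(q[130:300,190:400],None,fx=3.4,fy=3.4,interpolation=cv2.INTER_CUBIC);
cv2.imwrite("pics/c1.png",a)
b=cv2.resize(p[110:250,170:350],None,fx=4,fy=4,interpolation=cv2.INTER_CUBIC);cv2.imwrite("pics/c2.png",b)
```

```text
orange 844 px [317. 200.] corners [[0.472, -0.141], [0.527, -0.143], [0.523, -0.262], [0.468, -0.26]]
orange 81 px [168. 236.] corners [[0.423, 0.197], [0.423, 0.161], [0.387, 0.16], [0.387, 0.196]]
green 2566 px [212. 148.] corners [[0.569, 0.149], [0.721, 0.118], [0.689, -0.019], [0.538, 0.014]]
green 147 px [278. 136.] corners [[0.679, -0.082], [0.679, -0.125], [0.638, -0.125], [0.638, -0.082]]
purple top [39 22 10 12 77] [303.3 166.9] 0.95527923 [ 0.573 -0.161  0.11 ]
purple top [59 24 13 12 86] [325.2 169.4] 0.957327 [ 0.567 -0.214  0.11 ]
purple top [18 74  8  9 52] [281.7 218. ] 0.9477433 [ 0.45  -0.108  0.11 ]
purple top [40 88 10  9 66] [304.8 231.7] 0.93479896 [ 0.417 -0.163  0.11 ]
red/blue 12 [303.3 198.8] [ 0.495 -0.159  0.12 ]
red/blue 16 [332.9 199.4] [ 0.494 -0.23   0.12 ]
purple scene [324 184  11  50 306]
purple scene [350 195  12  24 187]
purple scene [268 210  10  53 380]
purple scene [286 232  11  54 393]
```

View pics/c1.png

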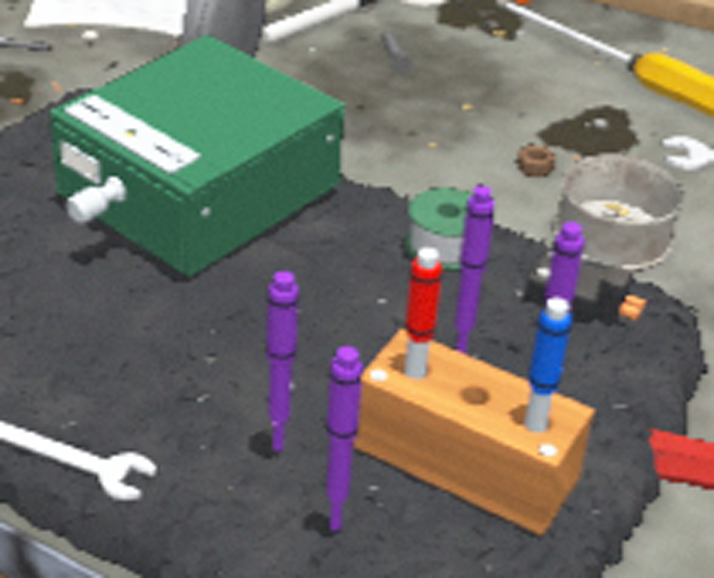

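View pics/c2.png

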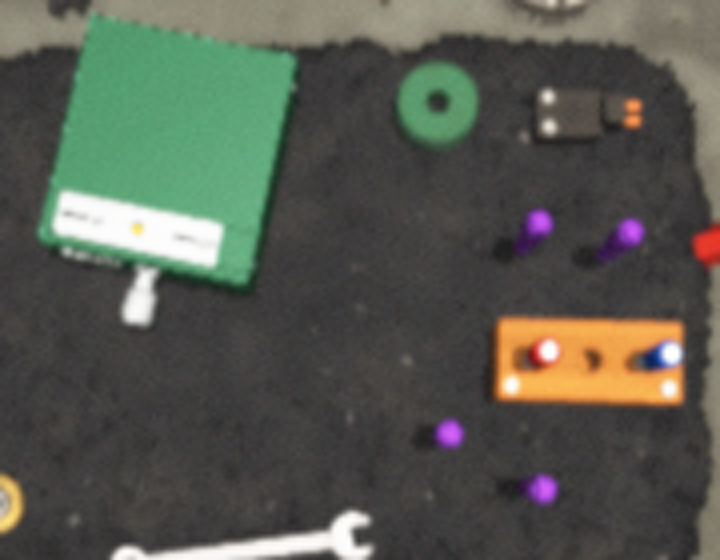

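Candidates for the punch to use, in scene crop pixels:
- Red at (423,300), in the stand's left hole.
- Blue drift at (548,350), in the right hole.
- Four purple look-alikes at (283,360), (344,440), (473,270) and (566,265), standing on the mat.

The red one in the wooden stand fits the description. The crop confirms it, so that is the one I'll take. The top crop also shows a brass dot, probably the release hole, at (137,228).

```bash
cat >> h.py <<'E'
from scipy.spatial.transform import Rotation as Ro
def tool(target,yaw=None):
    s=env.read_state();A=Ro.from_rotvec(s["eef_rot"]).as_matrix();p=np.array(s["position"])
    y=np.degrees(np.arctan2(A[1,0],A[0,0]));print("tcp",np.round(p,4),"yaw %.2f tilt %s"%(y,np.round(A[:,2],4)),"shift mm",np.round(A.T@(np.array(target)-p)*1000,1),"turn",None if yaw is None else round(y-yaw,2))
E
python3 -m inch '[0,0,0,9, 0,0,0,9, 0,0,0,9]' 0 40
python3 -m inch '[29.4,-44,-2,0, 29.4,-44,-2,0, 29.4,-44,-2,0, 29.4,-44,-2,0, 29.4,-44,-2,0, 29.4,-44,-2,0, 29.4,-44,-2,0, 29.4,-44,-2,0]'
python3 -m inch '[0,0,0,0,0,0,0,0]'
python3 - <<'E'
from h import *
tool([.496,-.159,.25],0)
p,d,K,R,t=grab("wrist"); cv2.imwrite("pics/w1.png",p); np.savez("w1.npz",p=p,d=d,K=K,R=R,t=t);print(-R.T@t,R[2])
E
```

```text
clock: 0.48
position: [0.2607, -0.5122, 0.2308]
eef_rot: [-3.141, 0.009, 0.001]
contact_force: [-0.1, 0.6, 1.2]
opening: 0.497
finger_force: 0.0
clock: 1.48
position: [0.4967, -0.1589, 0.2471]
eef_rot: [3.142, -0.0, -0.001]
contact_force: [-0.4, -0.4, -0.2]
opening: 0.5
finger_force: 0.0
clock: 1.72
position: [0.4957, -0.1607, 0.2469]
eef_rot: [3.141, 0.0, -0.002]
contact_force: [-0.8, -0.3, 0.1]
opening: 0.502
finger_force: 0.0
tcp [ 0.4957 -0.1607  0.2469] yaw 0.01 tilt [-1.3e-03 -3.0e-04 -1.0e+00] shift mm [ 0.3 -1.7 -3.1] turn 0.01
[ 0.56243216 -0.1598687   0.38848758] [-2.60626291e-01 -4.18924656e-04 -9.65439672e-01]
```

View pics/w1.png

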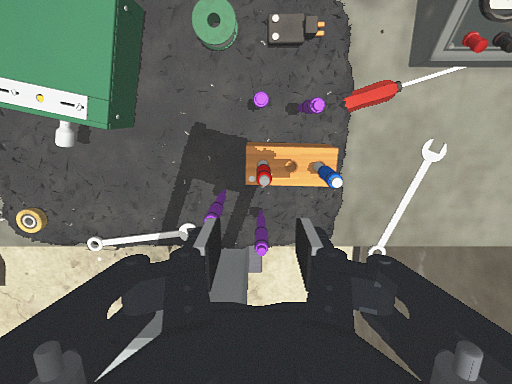

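Wrist view: the red punch is at (264,172) in the stand and the blue one at (330,178). The brass-coloured release hole is at (40,98) and the knob at (66,133).

Run:
```python
from h import *
Z=np.load("w1.npz");p=Z["p"];d=Z["d"];c=(Z["K"],Z["R"],Z["t"])
h=cv2.cvtColor(p,cv2.COLOR_BGR2HSV)
m=(((h[...,0]<5)|(h[...,0]>175))&(h[...,1]>150)&(h[...,2]>70)); m[:140]=0;m[200:]=0;m[:,:240]=0;m[:,290:]=0
v,u=np.nonzero(m);print("red bbox",u.min(),u.max(),v.min(),v.max())
for vv in range(v.min(),v.max()+1,3):
    uu=u[v==vv].mean(); D=d[vv,int(round(uu))]; print(vv,round(uu,1),np.round(dpt(*c,uu,vv,D),4) )
# head top
for z in(.103,): print("cent",np.round(ray(*c,u.mean(),v.mean(),z),4))
q=p[176:186,258:271].min(2)
P=np.argwhere(q>150);print("head px",P.mean(0)[::-1]+[258,176],len(P))
if len(P): print(np.round(ray(*c,*(P.mean(0)[::-1]+[258,176]),.134),4))
w=(h[...,0]>18)&(h[...,0]<34)&(h[...,1]>120)&(h[...,2]>120); w[:85]=0;w[112:]=0;w[:,:25]=0;w[:,55:]=0
v,u=np.nonzero(w);print("hole px",u.mean(),v.mean(),len(u),u.min(),u.max(),v.min(),v.max(),np.round(ray(*c,u.mean(),v.mean(),.074),4),d[98,40])
# orange stand top
o=cv2.inRange(h,(5,100,100),(22,255,255));o[:130]=0;o[195:]=0;o[:,:235]=0;o[:,350:]=0
zz=np.array([[*dpt(*c,x,y,d[y,x])] for y,x in np.argwhere((o>0)&(d>0))]);k=zz[abs(zz[:,2]-.053)<.006];print(len(k),k[:,2].mean())
r=cv2.minAreaRect((k[:,:2]*1000).astype(np.float32));print("stand",r,cv2.boxPoints(r).round(1).tolist())
# cabinet front line: green/plate on top, knob pts
for y,x in((133,66),(125,64),(143,66)): print("knob",np.round(dpt(*c,x,y,d[y,x]),4))
g=(h[...,2]>175)&(h[...,1]<50);g[:70]=0;g[125:]=0;g[:,95:]=0
v,u=np.nonzero(g);zz=np.array([ray(*c,x,y,.074)[:2]*1000 for x,y in zip(u,v)],np.float32);print("plate",cv2.minAreaRect(zz))
for a in [(x,-.1595,.25) for x in(.5,)]: pass
np.set_printoptions(precision=4)
T=np.load("top0.npz");print("hole top",ray(T["K"],T["R"],T["t"],204.25,167,.074))
for (u,v) in((303.3,166.9),(325.2,169.4),(281.7,218),(304.8,231.7)): print("purple z",dpt(T["K"],T["R"],T["t"],u,v,T["d"][int(v),int(u)]))
```

```text
red bbox 257 271 164 185
164 263.0 [ 0.5072 -0.166   0.0853]
167 263.0 [ 0.507  -0.1657  0.102 ]
170 262.7 [ 0.5075 -0.165   0.1209]
173 263.0 [ 0.5055 -0.1652  0.1263]
176 263.5 [ 0.5038 -0.1656  0.1322]
179 264.0 [ 0.5011 -0.1661  0.1334]
182 258.0 [ 0.4962 -0.1602  0.1264]
185 263.5 [ 0.4951 -0.1656  0.134 ]
cent [ 0.5015 -0.1657  0.103 ]
head px [263.89041096 180.5890411 ] 73
[ 0.4996 -0.166   0.134 ]
hole px 40.0 97.80555555555556 36 37 43 95 101 [0.5804 0.084  0.074 ] 0.30272222
2701 0.052120729932208225
stand ((498.10113525390625, -201.85267639160156), (115.9881820678711, 50.35438919067383), 88.49237060546875) [[471.3999938964844, -259.20001220703125], [521.7000122070312, -260.5], [524.7999877929688, -144.5], [474.5, -143.1999969482422]]
knob [0.5399 0.0808 0.0476]
knob [0.5496 0.0827 0.0459]
knob [0.5275 0.0827 0.0482]
plate ((574.0234375, 81.4614028930664), (95.56724548339844, 37.49732208251953), 77.85552978515625)
hole top [0.5791 0.0848 0.074 ]
purple z [ 0.5716 -0.1597  0.1218]
purple z [ 0.5659 -0.2126  0.1186]
purple z [ 0.4492 -0.107   0.1251]
purple z [ 0.4169 -0.1607  0.1298]
```

```bash
python3 -m inch '[3.8,5.3,20,0, 0,0,45,0, 0,0,45,0, 0,0,35,0, 0,0,18,0, 0,0,0,0]'
python3 - <<'E'
from h import *
tool([.4995,-.166,.084],0)
E
python3 -m inch '[0,0,0,0,0,0,0,0,0,0,0,0,0,0,0,0]' 1 60
```

```text
clock: 2.52
position: [0.4983, -0.1668, 0.0831]
eef_rot: [-3.141, 0.004, 0.006]
contact_force: [0.9, -0.4, 0.7]
opening: 0.499
finger_force: 0.0
tcp [ 0.4983 -0.1668  0.0831] yaw -0.15 tilt [-0.0035  0.001  -1.    ] shift mm [ 1.2 -0.8 -0.9] turn -0.15
clock: 3.02
position: [0.5007, -0.1665, 0.0855]
eef_rot: [3.14, -0.0, 0.004]
contact_force: [0.4, -3.1, 5.6]
opening: 0.172
finger_force: 58.8
```

```bash
python3 -m inch '[0,0,-10,0, 0,0,-25,0, 0,0,-35,0, 0,0,-40,0, 0,0,-35,0, 0,0,0,0, 0,0,0,0]'
python3 - <<'E'
from h import *
tool([.5795,.0845,.18],-12)
s=env.read_state();print(s["contact_force"],s["ft_torque"])
p,d,K,R,t=grab("wrist"); cv2.imwrite("pics/w2.png",p); np.savez("w2.npz",p=p,d=d,K=K,R=R,t=t);print(env.read_state()["position"])
p,d,K,R,t=grab("scene");np.savez("s2.npz",p=p,d=d,K=K,R=R,t=t)
E
```

```text
clock: 3.9
position: [0.4991, -0.1654, 0.2283]
eef_rot: [-3.141, 0.0, 0.003]
contact_force: [0.6, -0.7, -1.7]
opening: 0.167
finger_force: 58.8
tcp [ 0.4991 -0.1654  0.2283] yaw -0.02 tilt [-0.0021  0.001  -1.    ] shift mm [  80.4 -249.8   48.3] turn 11.98
[ 0.61799183 -0.66105277 -1.66186524] [-0.00976559 -0.06435487 -0.00616699]
[ 0.49900315 -0.16535277  0.22778862]
```

View pics/w2.png

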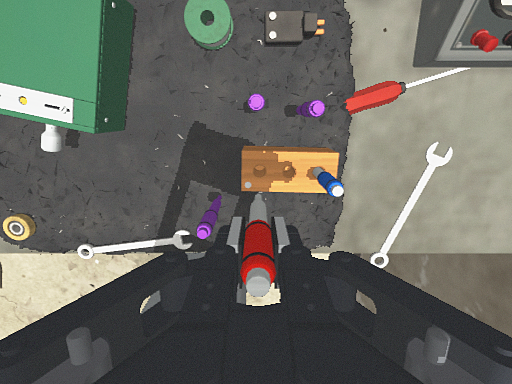

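The wrist view shows the red punch held upright between the fingers with its pin tip near (260,190), and the left hole of the stand empty. Next I'll go over the plate.

```bash
python3 -m inch '[16,-50,0,0, 16,-50,0,0, 16,-50,0,0, 16,-50,0,0, 16,-50,0,0, 0,0,20,6, 0,0,20,6, 0,0,0,0]'
python3 -m inch '[0,0,0,0,0,0,0,0]'
python3 - <<'E'
from h import *
tool([.5795,.0845,.18],-12)
s=env.read_state();print(s["contact_force"])
p,d,K,R,t=grab("wrist"); np.savez("w3.npz",p=p,d=d,K=K,R=R,t=t)
cv2.imwrite("pics/w3.png",cv2.resize(p[90:270,130:390],None,fx=3,fy=3,interpolation=cv2.INTER_CUBIC))
E
```

```text
clock: 5.0
position: [0.5784, 0.0841, 0.1863]
eef_rot: [3.123, -0.326, -0.01]
contact_force: [0.1, 0.1, 0.2]
opening: 0.174
finger_force: 58.9
clock: 5.25
position: [0.5806, 0.084, 0.1901]
eef_rot: [-3.124, 0.328, -0.002]
contact_force: [-0.2, 0.7, -0.8]
opening: 0.173
finger_force: 58.9
tcp [0.5806 0.084  0.1901] yaw -12.00 tilt [ 1.5e-03  1.0e-04 -1.0e+00] shift mm [-1.2 -0.3 10.1] turn 0.0
[-0.22263361  0.71883128 -0.76798523]
```

View pics/w3.png

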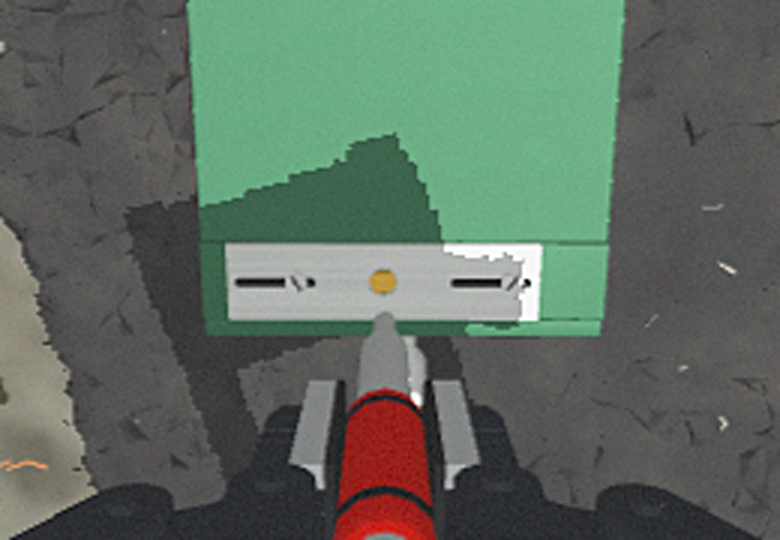

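The crop shows the hole at crop (383,281), full-image (257.7,183.7), and the pin tip just in front of it at crop (386,315), full-image (258.7,195).

Run:
```python
from h import *
np.set_printoptions(precision=4,suppress=True)
Z=np.load("w3.npz");c=(Z["K"],Z["R"],Z["t"]);p=Z["p"];h=cv2.cvtColor(p,cv2.COLOR_BGR2HSV)
w=(h[...,0]>15)&(h[...,0]<34)&(h[...,1]>110); w[:170]=0;w[195:]=0;w[:,:240]=0;w[:,275:]=0
v,u=np.nonzero(w);print("hole",u.mean(),v.mean(),u.min(),u.max(),v.min(),v.max());
H=ray(*c,u.mean(),v.mean(),.074)
print("hole",H, "tcp proj at tip",proj(*c,[.5806,.084,.114]))
for v in range(194,220,3):
    g=p[v,235:285].astype(int); 
print("tip ray", ray(*c,258.7,194.8,.114)); dd=Z["d"][188:215:2,259]; print(dd)
print([dpt(*c,259,v,Z["d"][v,259]) for v in (196,198,202,208)])
print(env.camera_info("wrist")["camera_matrix"][0])
tool([H[0],H[1],.154])
```

```text
hole 257.25925925925924 183.42592592592592 253 261 180 187
hole [0.5812 0.0854 0.074 ] tcp proj at tip [258.9528 195.3656]
tip ray [0.5811 0.0841 0.114 ]
[0.2684 0.2675 0.2685 0.2268 0.2231 0.2173 0.2018 0.1974 0.193  0.1888
 0.1849 0.1806 0.1771 0.1725]
[array([0.5814, 0.0838, 0.1184]), array([0.5815, 0.0838, 0.1244]), array([0.5845, 0.0833, 0.1441]), array([0.5845, 0.0833, 0.1571])]
[266.666    0.     257.7805]
tcp [0.5805 0.084  0.1901] yaw -12.01 tilt [ 0.0016  0.0001 -1.    ] shift mm [ 0.3 -1.6 36.1] turn None
```

```bash
python3 -m inch '[0.2,-1.4,12,0, 0,0,12,0, 0,0,6,0, 0,0,0,0, 0,0,0,0]'
python3 - <<'E'
from h import *
np.set_printoptions(precision=4,suppress=True)
tool([.5812,.0854,.154]);print(env.read_state()["contact_force"])
p,d,K,R,t=c=grab("wrist"); c=c[2:]; np.savez("w4.npz",p=p,d=d,K=K,R=R,t=t)
cv2.imwrite("pics/w4.png",cv2.resize(p[160:230,210:310],None,fx=8,fy=8,interpolation=cv2.INTER_CUBIC)[:600])
P=env.read_state()["position"];print("tip proj",proj(*c,[P[0],P[1],P[2]-.076]),"hole expected",proj(*c,[.5812,.0854,.074]))
E
```

```text
clock: 5.92
position: [0.5808, 0.0854, 0.1595]
eef_rot: [-3.124, 0.329, -0.001]
contact_force: [0.0, -1.0, 0.3]
opening: 0.174
finger_force: 58.9
tcp [0.5808 0.0854 0.1595] yaw -12.03 tilt [ 0.0005 -0.     -1.    ] shift mm [ 0.4 -0.   5.5] turn None
[ 0.0043 -0.9985  0.3157]
tip proj [258.9603 195.3604] hole expected [258.9068 191.8233]
```

View pics/w4.png

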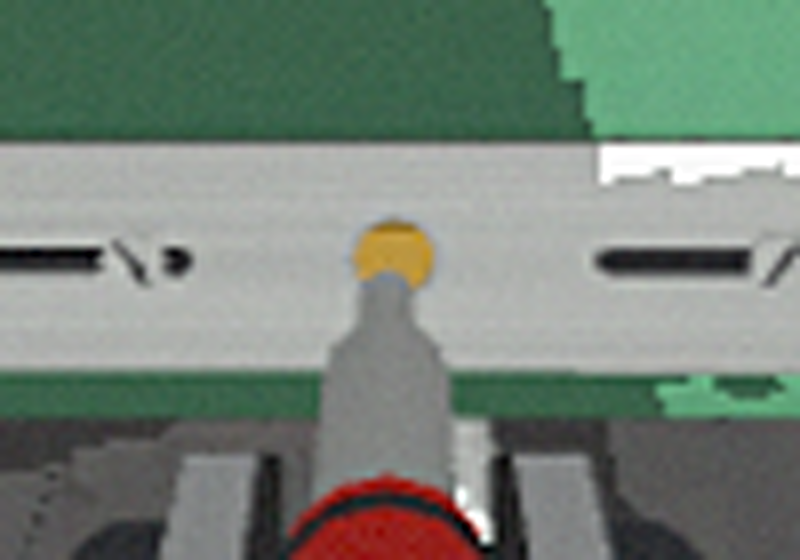

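Run:
```python
from h import *
np.set_printoptions(precision=4,suppress=True)
Z=np.load("w4.npz");c=(Z["K"],Z["R"],Z["t"]);d=Z["d"];p=Z["p"];h=cv2.cvtColor(p,cv2.COLOR_BGR2HSV)
Y=Ro.from_euler("z",-12,degrees=True).as_matrix()
o=np.array([.5808,.0854,0])
L=lambda X:(Y.T@(X-o))*1000
for u in(258,259): 
  for v in range(193,212,2): print(u,v,L(dpt(*c,u,v,d[v,u])))
H=ray(*c,210+394/8-.44,160+258/8-.44,.074);print("hole",H,L(H))
for z in(.0835,.086,.09): print("tip far edge",z,L(ray(*c,258,160+272/8-.44,z)))
```

```text
258 193 [-1.8026  0.8847 70.247 ]
258 195 [ 1.1665  0.8995 86.2667]
258 197 [ 1.2534  0.9054 92.2064]
258 199 [ 0.9319  0.91   96.5844]
258 201 [  4.7259   0.9252 113.3208]
258 203 [  4.4357   0.9291 117.0966]
258 205 [  4.4101   0.9335 121.4765]
258 207 [  4.3462   0.9376 125.5582]
258 209 [  4.4431   0.942  129.9124]
258 211 [  4.7441   0.9466 134.6365]
259 193 [-1.9871 -0.021  69.6234]
259 195 [ 0.8871  0.0533 85.3467]
259 197 [ 0.7813  0.078  90.6915]
259 199 [ 1.4193  0.1127 98.112 ]
259 201 [  4.0509   0.1749 111.2627]
259 203 [  4.6303   0.2049 117.6773]
259 205 [  4.3139   0.2211 121.1989]
259 207 [  4.501    0.2434 125.9985]
259 209 [  4.3781   0.2606 129.7336]
259 211 [  3.9044   0.2726 132.3656]
hole [0.5812 0.0855 0.074 ] [ 0.4036  0.1691 74.    ]
tip far edge 0.0835 [ 1.6085  0.8965 83.5   ]
tip far edge 0.086 [ 2.3514  0.8987 86.    ]
tip far edge 0.09 [ 3.54    0.9022 90.    ]
```

```bash
python3 -m inch '[2,0.9,0,0, 0,0,2,0, 0,0,2,0, 0,0,2,0, 0,0,1,0, 0,0,0,0]'
python3 -m inch '[0,0,1,0, 0,0,0,0]' | grep -E "pos|cont"
python3 -m inch '[0,0,1,0, 0,0,0,0]'| grep -E "pos|cont"
python3 - <<'E'
from h import *
np.set_printoptions(precision=4,suppress=True)
tool([.5812,.0854,.154]);print(env.read_state()["contact_force"])
E
```

```text
clock: 6.72
position: [0.5823, 0.0841, 0.1522]
eef_rot: [3.124, -0.329, -0.0]
contact_force: [0.1, -0.1, -1.9]
opening: 0.173
finger_force: 58.9
position: [0.5823, 0.0841, 0.1512]
contact_force: [-0.6, 0.1, -1.3]
position: [0.5823, 0.0841, 0.1502]
contact_force: [0.4, -0.3, -0.4]
tcp [0.5823 0.0841 0.1502] yaw -12.02 tilt [-0.0001 -0.0001 -1.    ] shift mm [-1.3 -1.  -3.8] turn None
[ 0.3765 -0.3479 -0.4267]
```

```bash
for i in 1; do
python3 -m inch '[0,0,1,0, 0,0,0,0]' | grep -E "pos|cont"
python3 -m inch '[0,0,1,0, 0,0,0,0]'| grep -E "pos|cont"
python3 -m inch '[0,0,0.7,0, 0,0,0,0]'| grep -E "pos|cont"; done
```

```text
position: [0.5823, 0.0842, 0.1492]
contact_force: [0.3, -0.0, -0.7]
position: [0.5825, 0.0841, 0.1486]
contact_force: [-0.6, -0.6, 1.6]
position: [0.5826, 0.0841, 0.1484]
contact_force: [-0.8, -0.9, 4.2]
```

```bash
python3 -m inch '[0,0,0.7,0, 0,0,0,0]' | grep -E "clock|pos|cont"
python3 -m inch '[0,0,0.5,0, 0,0,0,0]'| grep -E "pos|cont"
python3 - <<'E'
from h import *
p,d,K,R,t=grab("wrist"); np.savez("w5.npz",p=p,d=d,K=K,R=R,t=t)
cv2.imwrite("pics/w5.png",cv2.resize(p[160:230,210:310],None,fx=8,fy=8,interpolation=cv2.INTER_CUBIC))
E
```

```text
clock: 8.22
position: [0.5826, 0.0841, 0.1477]
contact_force: [-1.0, -0.4, 5.1]
position: [0.5827, 0.0841, 0.1472]
contact_force: [-1.3, 0.0, 5.3]
```

View pics/w5.png

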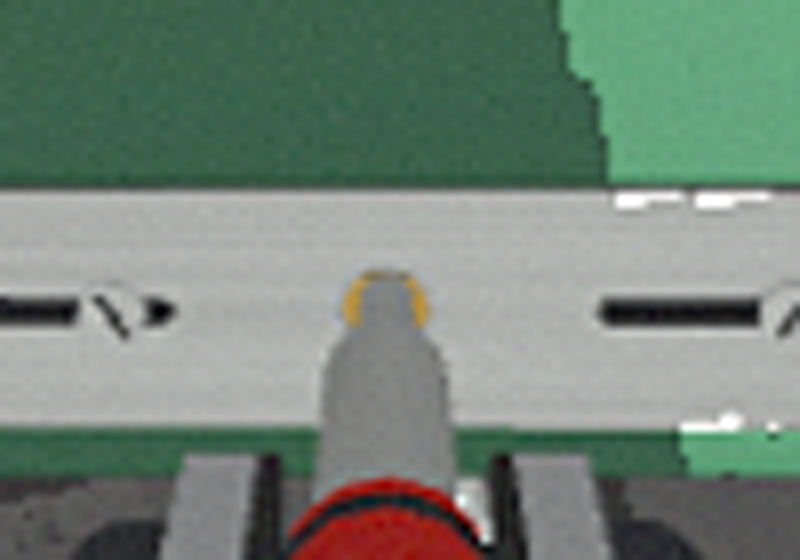

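The pin is inside the hole with brass visible on both sides, crop (345–430,305). The tongue is yielding at about 5 N, so I'll keep pressing slowly.

```bash
python3 -m inch '[-0.5,0,0.3,0, 0,0,0.4,0, 0,0,0.4,0, 0,0,0.4,0, 0,0,0,0]' | grep -E "clock|pos|cont"
python3 -m inch '[0,0,0.4,0, 0,0,0.4,0, 0,0,0.3,0, 0,0,0,0]'| grep -E "pos|cont"
python3 -m inch '[0,0,0.3,0, 0,0,0,0]'| grep -E "pos|cont"
```

```text
clock: 9.15
position: [0.5825, 0.0842, 0.1459]
contact_force: [-0.4, -0.3, 5.9]
position: [0.5825, 0.0842, 0.1449]
contact_force: [0.1, -0.8, 5.3]
position: [0.5825, 0.0842, 0.1446]
contact_force: [-0.2, 0.2, 6.8]
```

```bash
cat > chk.py <<'E'
from h import *
b=np.load("s2.npz")["p"];p=env.camera("scene")[0]
r=(slice(150,225),slice(185,300));print("drawer diff px",int((np.abs(p[r].astype(int)-b[r]).max(2)>60).sum()))
cv2.imwrite("pics/last.png",cv2.resize(p[100:260,150:350],None,fx=3.5,fy=3.5,interpolation=cv2.INTER_CUBIC))
E
python3 chk.py
python3 -m inch '[0,0,0.3,0, 0,0,0,0]'| grep -E "pos|cont"; python3 chk.py
python3 -m inch '[0,0,0.3,0, 0,0,0,0]'| grep -E "pos|cont"; python3 chk.py
```

```text
drawer diff px 534
position: [0.5824, 0.0842, 0.1443]
contact_force: [-1.2, -0.2, 6.2]
drawer diff px 533
position: [0.5824, 0.0842, 0.144]
contact_force: [-0.6, -1.2, 6.5]
drawer diff px 539
```

```bash
python3 -m inch '[0,0,0.3,0, 0,0,0,0]'| grep -E "pos|cont"; python3 chk.py
python3 -m inch '[0,0,0.3,0, 0,0,0,0]'| grep -E "pos|cont"; python3 chk.py
```

```text
position: [0.5816, 0.0843, 0.1428]
contact_force: [0.2, -0.3, -1.4]
drawer diff px 777
position: [0.5817, 0.0842, 0.1418]
contact_force: [-0.8, 0.2, -0.4]
drawer diff px 974
```

View pics/last.png

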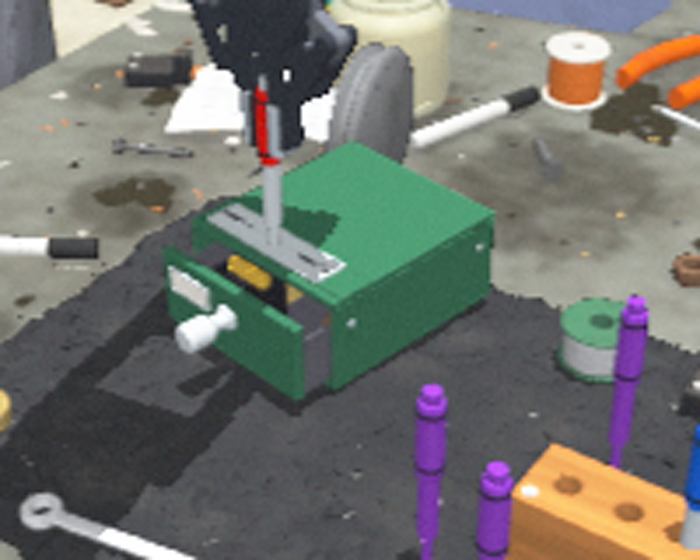

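The drawer has sprung ajar, with the gap and brass tongue showing at (255,275) in the crop. The measured force has dropped to about zero. I'll withdraw the pin and return the punch.

```bash
python3 -m inch '[0,0,-3,0, 0,0,-6,0, 0,0,-15,0, 0,0,-35,0, 0,0,-38,0, 0,0,0,-6, 0,0,0,-6, 0,0,0,0]'
python3 - <<'E'
from h import *
tool([.5006,-.1667,.19],0)
E
```

```text
clock: 12.15
position: [0.582, 0.0842, 0.2405]
eef_rot: [-3.141, 0.003, -0.003]
contact_force: [0.3, 0.2, -1.6]
opening: 0.168
finger_force: 58.9
tcp [0.582  0.0842 0.2405] yaw -0.10 tilt [ 1.6e-03  1.0e-04 -1.0e+00] shift mm [-81.1 251.1  50.3] turn -0.1
```

```bash
python3 -m inch '[-16.2,50.2,0,0, -16.2,50.2,0,0, -16.2,50.2,0,0, -16.2,50.2,0,0, -16.2,50.2,0,0, 0,0,0,0, 0,0,45,0, 0,0,0,0]' | grep -E "clock|pos"
python3 -m inch '[0,0,0,0,0,0,0,0]' | grep -E "pos|cont"
python3 - <<'E'
from h import *
np.set_printoptions(precision=4,suppress=True)
tool([.5006,-.1667,.14],0)
p,d,K,R,t=grab("wrist"); np.savez("w6.npz",p=p,d=d,K=K,R=R,t=t)
cv2.imwrite("pics/w6.png",cv2.resize(p[140:240,190:340],None,fx=5,fy=5,interpolation=cv2.INTER_CUBIC))
E
```

```text
clock: 13.15
position: [0.4988, -0.1653, 0.192]
position: [0.5019, -0.1666, 0.1961]
contact_force: [-0.1, -0.7, -0.4]
tcp [ 0.5019 -0.1666  0.1961] yaw 0.00 tilt [ 0.0031 -0.0011 -1.    ] shift mm [-1.5  0.  56.1] turn 0.0
```

View pics/w6.png

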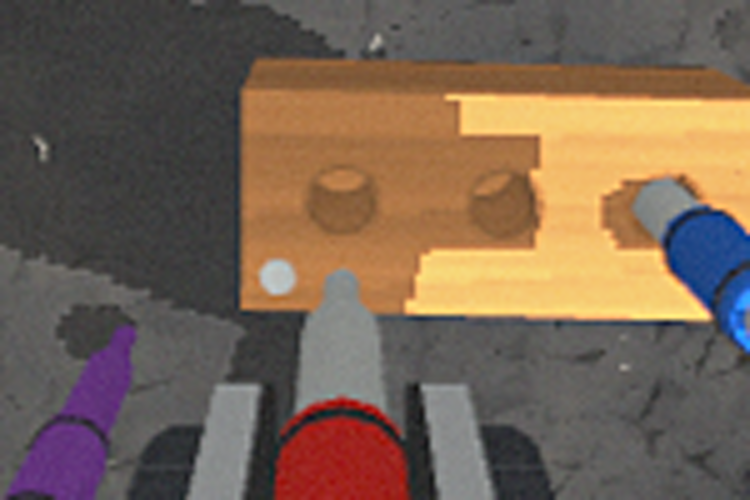

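The crop shows the empty left hole at (341,199) and the pin tip in line with it at (341,270).

Run:
```python
from h import *
np.set_printoptions(precision=4,suppress=True)
Z=np.load("w6.npz");c=(Z["K"],Z["R"],Z["t"])
print("hole",ray(*c,257.8,179.4,.053)); e=ray(*c,190+342/5-.4,140+268/5-.4,.1185);print("tip ctr",e-[.003,0,0]);tool([0,0,0])
```

```text
hole [ 0.5004 -0.166   0.053 ]
tip ctr [ 0.5008 -0.1661  0.1185]
tcp [ 0.5018 -0.1666  0.1959] yaw 0.00 tilt [ 0.0028 -0.001  -1.    ] shift mm [-502.3 -166.8  194.3] turn None
```

```bash
python3 -m inch '[-0.7,0,20,0, 0,0,25,0, 0,0,12,0, 0,0,8,0, 0,0,0,0]' | grep -E "clock|pos|cont"
python3 -m inch '[0,0,8,0, 0,0,8,0, 0,0,8,0, 0,0,0,0]' | grep -E "pos|cont"
python3 -m inch '[0,0,7,0, 0,0,6,0, 0,0,4,0, 0,0,0,0, 0,0,0,0]' | grep -E "pos|cont"
```

```text
clock: 14.08
position: [0.5002, -0.1668, 0.1294]
contact_force: [-0.3, -0.3, -1.1]
position: [0.4995, -0.1665, 0.1045]
contact_force: [-0.1, -1.0, -0.6]
position: [0.5002, -0.1668, 0.0884]
contact_force: [-0.5, 0.3, -1.4]
```

```bash
python3 -m inch '[0,0,1.2,0, 0,0,0.8,0, 0,0,0,0]' | grep -E "clock|pos|cont"
python3 -m inch '[0,0,0.7,0, 0,0,0,0]' | grep -E "pos|cont"
```

```text
clock: 15.58
position: [0.5, -0.1667, 0.0863]
contact_force: [-0.7, 0.8, -1.8]
position: [0.5001, -0.1668, 0.0857]
contact_force: [-0.4, -0.6, -0.8]
```

```bash
python3 -m inch '[0,0,0.6,0, 0,0,0,0]' | grep -E "clock|pos|cont"
python3 -m inch '[0,0,0,0,0,0,0,0,0,0,0,0,0,0,0,0]' 0
python3 -m inch '[0,0,-15,0, 0,0,-35,0, 0,0,-45,0, 0,0,-50,0, 0,0,-10,0, 0,0,0,0, 0,0,0,0]' | grep -E "clock|pos|cont"
python3 - <<'E'
from h import *
np.set_printoptions(precision=4,suppress=True)
p,d,K,R,t=grab("wrist"); c=(K,R,t); np.savez("w7.npz",p=p,d=d,K=K,R=R,t=t)
h=cv2.cvtColor(p,cv2.COLOR_BGR2HSV);
m=((h[...,0]<5)|(h[...,0]>175))&(h[...,1]>150)&(h[...,2]>70);m[:130]=0;m[:,:200]=0;m[:,300:]=0;m[230:]=0
v,u=np.nonzero(m);print("red",len(u),u.mean(),v.mean(),ray(*c,u.mean(),v.mean(),.11))
w=(h[...,2]>150)&(h[...,1]<60);w[:90]=0;w[230:]=0;w[:,120:]=0
n,l,s,ce=cv2.connectedComponentsWithStats(w.astype(np.uint8))
for i in range(1,n):
    if s[i,4]>40: x,y=ce[i];print(s[i],ce[i],dpt(*c,x,y,d[int(y),int(x)]),ray(*c,x,y,.05))
cv2.imwrite("pics/w7.png",p)
E
```

```text
clock: 16.08
position: [0.5003, -0.1668, 0.0855]
contact_force: [-0.8, 0.3, 4.2]
clock: 16.58
position: [0.5, -0.1667, 0.0849]
eef_rot: [3.142, -0.001, -0.0]
contact_force: [0.1, -0.3, 0.6]
opening: 0.5
finger_force: 0.0
clock: 17.45
position: [0.4991, -0.1664, 0.2386]
contact_force: [-0.4, 0.5, -0.6]
red 140 258.0857142857143 173.52857142857144 [ 0.5065 -0.1658  0.11  ]
[   0   90   79   33 1678] [ 40.7527 103.5042] [0.5773 0.0732 0.0733] [0.5782 0.0914 0.05  ]
[ 46 146  18  26 347] [ 54.5072 159.7579] [0.5111 0.0882 0.0506] [0.511  0.0886 0.05  ]
[ 15 220  13  10  68] [ 20.7353 224.5147] [0.4045 0.194  0.0054] [0.4238 0.1512 0.05  ]
```

View pics/w7.png

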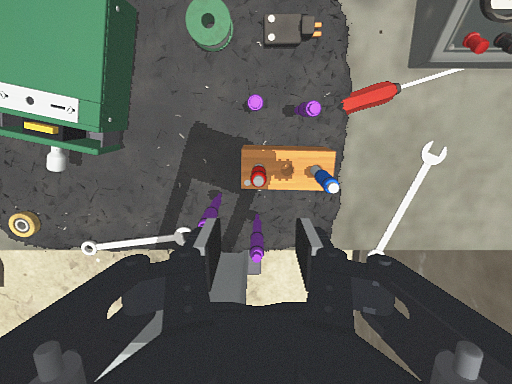

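The wrist view shows the red punch back upright in the stand at (258,175), the drawer ajar, and the knob at (55,160). On to the knob. From here I'll check by numbers only.

```bash
python3 -m inch '[1.4,-51.2,0,0, 1.4,-51.2,0,0, 1.4,-51.2,0,0, 1.4,-51.2,0,0, 1.4,-51.2,0,0, 0,0,25,6, 0,0,25,6, 0,0,0,0]' 0 40 | grep -E "clock|pos|cont"
python3 -m inch '[0,0,0,0,0,0,0,0]' | grep -E "pos|cont"
python3 - <<'E'
from h import *
np.set_printoptions(precision=4,suppress=True)
p,d,K,R,t=grab("wrist"); c=(K,R,t);np.savez("w8.npz",p=p,d=d,K=K,R=R,t=t)
h=cv2.cvtColor(p,cv2.COLOR_BGR2HSV)
ys,xs=np.nonzero((h[...,1]<60)&(h[...,2]>90)&(d>0))
X=np.array([dpt(*c,x,y,d[y,x]) for x,y in zip(xs,ys)])
a=np.radians(-12);e=np.array([np.cos(a),np.sin(a)]);f=np.array([-np.sin(a),np.cos(a)])
k=(abs(X[:,0]-.5063)<.04)&(abs(X[:,1]-.0895)<.025)&(X[:,2]>.036)&(X[:,2]<.06)
X=X[k];lx=X[:,:2]@e*1000;ly=X[:,:2]@f*1000
print(len(X))
for b in range(455,510,3):
    q=(lx>=b)&(lx<b+3)
    if q.sum()>2: print(b,q.sum(),"y %.1f..%.1f zmax %.4f"%(ly[q].min(),ly[q].max(),X[q,2].max()))
tool([.5063,.0895,.021],-12)
E
```

```text
clock: 18.5
position: [0.5052, 0.0892, 0.1872]
contact_force: [-0.1, 0.5, 0.8]
position: [0.5078, 0.0892, 0.1909]
contact_force: [0.0, -0.0, -0.4]
435
464 12 y 190.3..203.6 zmax 0.0497
467 37 y 188.0..207.1 zmax 0.0526
470 48 y 188.0..207.0 zmax 0.0519
473 45 y 189.2..207.0 zmax 0.0519
476 45 y 189.2..207.0 zmax 0.0514
479 48 y 189.2..207.0 zmax 0.0520
482 49 y 189.2..207.0 zmax 0.0524
485 48 y 189.2..205.8 zmax 0.0505
488 31 y 192.5..203.5 zmax 0.0479
491 25 y 192.5..202.4 zmax 0.0472
494 27 y 192.5..202.4 zmax 0.0477
497 20 y 192.5..203.4 zmax 0.0500
tcp [0.5077 0.0892 0.1909] yaw -12.01 tilt [ 0.0018  0.0002 -1.    ] shift mm [ -1.8   0.1 169.9] turn -0.01
```

```bash
python3 -m inch '[-1.4,-4.9,30,0, 0,0,40,0, 0,0,40,0, 0,0,30,0, 0,0,20,0, 0,0,8,0, 0,0,0,0, 0,0,0,0]' | grep -E "clock|pos|cont"
python3 -m inch '[0,0,0,0,0,0,0,0,0,0,0,0,0,0,0,0]' 1 40
```

```text
clock: 19.8
position: [0.5076, 0.0944, 0.023]
contact_force: [-0.2, -0.4, -0.5]
clock: 20.3
position: [0.5069, 0.0933, 0.0229]
eef_rot: [3.123, -0.327, 0.001]
contact_force: [-0.9, -4.9, 4.7]
opening: 0.212
finger_force: 39.0
```

```bash
python3 -m inch '[-4,0,0,0, -7,0,0,0, -7,0,0,0, -7,0,0,0, -7,0,0,0, -7,0,0,0, -7,0,0,0, 0,0,0,0]' | grep -E "clock|pos|cont|open"
python3 -m inch '[-3,0,0,0, -3,0,0,0, -2,0,0,0, -1,0,0,0, 0,0,0,0]' | grep -E "clock|pos|cont|open"
```

```text
clock: 21.3
position: [0.4616, 0.103, 0.0229]
contact_force: [-1.5, -4.8, 6.3]
opening: 0.211
clock: 21.92
position: [0.4534, 0.1048, 0.0229]
contact_force: [-0.4, -6.4, 4.7]
opening: 0.21
```

```bash
for i in 1; do python3 -m inch '[-1,0,0,0, -1,0,0,0, 0,0,0,0]' | grep -E "pos|cont"
python3 -m inch '[-1,0,0,0, 0,0,0,0]' | grep -E "pos|cont"; 
python3 -m inch '[-1,0,0,0, 0,0,0,0]' | grep -E "clock|pos|cont";done
```

```text
position: [0.4519, 0.1051, 0.0229]
contact_force: [0.1, -7.0, 4.0]
position: [0.4519, 0.1051, 0.023]
contact_force: [3.7, -8.6, 2.1]
clock: 22.8
position: [0.4519, 0.1051, 0.023]
contact_force: [5.1, -9.9, -0.1]
```

```bash
python3 -m inch '[0,0,0,0,0,0,0,0,0,0,0,0,0,0,0,0]' 0 
python3 -m inch '[0,0,-10,0, 0,0,-25,0, 0,0,-45,0, 0,0,-45,0, 0,0,-40,0, 0,0,0,0, 0,0,0,0]' | grep -E "clock|pos|cont"
python3 - <<'E'
from h import *
np.set_printoptions(precision=4,suppress=True)
p,d,K,R,t=grab("wrist"); c=(K,R,t)
h=cv2.cvtColor(p,cv2.COLOR_BGR2HSV)
ys,xs=np.nonzero((h[...,1]<60)&(h[...,2]>90)&(d>0))
X=np.array([dpt(*c,x,y,d[y,x]) for x,y in zip(xs,ys)])
a=np.radians(-12);e=np.array([np.cos(a),np.sin(a)]);f=np.array([-np.sin(a),np.cos(a)])
lx=X[:,:2]@e*1000;ly=X[:,:2]@f*1000
k=(abs(ly-197.7)<15)&(X[:,2]>.036)&(X[:,2]<.06)&(lx>390)&(lx<480)
w=k&(X[:,2]>.049); print("knob x range",np.percentile(lx[w],[2,98]) if w.any() else None,"(ajar 466..487)", k.sum())
T=np.load("top0.npz");q,_,K,R,t=grab("top")
def cen(im,lo,hi,box):
    y0,y1,x0,x1=box;m=cv2.inRange(cv2.cvtColor(im[y0:y1,x0:x1],cv2.COLOR_BGR2HSV),lo,hi);n,l,s,ce=cv2.connectedComponentsWithStats(m)
    return [np.round(ce[i]+[x0,y0],1).tolist() for i in range(1,n) if s[i,4]>=10]
for im in(T["p"],q):
    print("purple",cen(im,(135,80,60),(155,255,255),(140,260,260,350)),"red",cen(im,(0,150,80),(4,255,255),(185,215,290,320)),"blue",cen(im,(105,120,60),(125,255,255),(185,215,320,345)))
dd=(np.abs(q.astype(int)-T["p"]).max(2)>60).astype(np.uint8);n,l,s,ce=cv2.connectedComponentsWithStats(dd)
print("changed",[s[i].tolist() for i in range(1,n) if s[i,4]>15])
E
```

```text
clock: 23.3
position: [0.449, 0.1068, 0.022]
eef_rot: [3.124, -0.329, -0.0]
contact_force: [-0.4, 0.3, -0.4]
opening: 0.5
finger_force: 0.0
clock: 24.18
position: [0.4485, 0.1065, 0.1868]
contact_force: [-0.3, -0.0, 0.0]
knob x range [410.7649 430.2543] (ajar 466..487) 454
purple [[303.3, 166.9], [325.2, 169.4], [281.7, 218.0], [304.8, 231.7]] red [[303.3, 198.8]] blue [[332.9, 199.4]]
purple [[303.3, 167.1], [325.3, 169.2], [281.7, 218.0], [304.8, 231.8]] red [[303.5, 198.0]] blue [[332.9, 199.4]]
changed [[185, 172, 44, 41, 808], [172, 178, 16, 81, 511], [109, 180, 67, 78, 2346], [108, 191, 5, 12, 21], [101, 192, 4, 8, 20], [304, 197, 6, 4, 17], [193, 198, 14, 6, 50], [95, 203, 12, 25, 175], [107, 209, 3, 13, 25], [200, 217, 10, 11, 53], [97, 228, 33, 61, 1222], [201, 246, 9, 10, 53], [184, 256, 19, 75, 883], [177, 259, 5, 49, 93], [209, 286, 11, 4, 29], [247, 287, 13, 3, 17], [263, 287, 23, 19, 232], [99, 288, 8, 51, 313], [92, 290, 6, 44, 193], [106, 302, 33, 30, 538], [484, 310, 28, 31, 345], [183, 314, 5, 18, 34], [99, 321, 187, 63, 4059], [224, 333, 76, 13, 155], [469, 335, 6, 5, 17], [487, 337, 4, 5, 16]]
```

Run:
```python
from bench import env
print(env.hand_in())
```

```text
the job is handed in; nothing more can be done
None
```

The job is handed in: the latch was released with under about 7 N on the punch, the red punch is back in its stand hole, and the drawer is pulled to its stop and let go. It took about 24 s, and the top view shows the other punches unmoved. I viewed 12 pictures, two over the limit of 10.

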